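# Clip the hanging caddy onto the stand's eye

## Task

Hang the small steel caddy on the stand; the flat tab on its hook is there to hold it by. Press the hook's sprung gate against the near bar of the stand's eye until the bar is right inside and the gate has snapped shut behind it, then lower it gently so it hangs upright by its hook, clear of the worktop, and let go. Feel your way in, as the eye is not always screwed out equally far; never push or knock the caddy on the stand with more than 15 N, and leave the other things on the worktop where they are.

Things in the scene. Friction and masses are not known exactly. Their poses are not given: they have to be found in the camera images.
- caddy: Loose steel tin, 56 across, wooden lid (58 across, top at z = 54), rigid steel snap hook standing on the lid; total 113 high, 0.15 to 0.23 kg. Origin at the centre of the tin's underside, z up. The hook is 8 to 9 mm bar in the plane y = 0; its mouth and gate face +x, its gripping tab points to -x.
- grip_tab (a point): Point to grip on the hook's flat tab, at caddy x -34, y 0, z 86. The tab is 8 thick (in y), x -49 to -13, z 68 to 104.
- hook_spine (a point): On the inner face of the hook's upright spine, at caddy x -7, y 0, z 85 (face upright from z 82 to 98). With the eye's 9 mm bar pushed in against it, the bar's centre is at caddy x -2.5.
- hook_nose (a point): Lower end of the hook's nose, at caddy x 11.5, y 0, z 91.5; the nose is flat underneath, x 6.5 to 16.5. The bar must come in under it, with its centre at about z 85, and is past it once its centre is inward of x 2. Foot bar's top at z 64.
- hook_bow (a point): At caddy x 0, y 0, z 99.9: where the centre of the eye's 9 mm bar lies when the caddy hangs on it (15 above the height at which it comes in); the bow's inside top is at z 105.
- gate (a joint): Sprung gate, a dark bar 5.6 thick hinged at caddy x 12.5, z 64, reaching up to z 93 under the nose. 0 rad = shut; grows as it is pressed inward (to -x), stop at 1.05. Spring 0.04 N m shut, 0.09 N m at 1 rad: a few N on the bar. With the bar against the spine it is still open; it shuts as the hook is lowered and the bar rises past its tip.
- stand: Fixed stand: wooden foot 90 across and 11 high, dark post 14 thick, clamp 26x22x24 on top. Origin at the centre of the foot's underside, z up. From the clamp a rigid closed eye of 9 mm rod reaches level to the stand's -x (roughly to the robot), 118 up: near bar straight along y, 42 long, 35 clear inside, loop about 50 long in x. It does not give when pushed.
- eye_nominal (a point): Fixed on the stand at x -96, y 0, z 118: NOMINAL place of the centre of the eye's near bar. The eye's rod is screwed out differently each time, so that the true bar lies up to 25 mm either way along the stand's x; this point does not show it. A caddy hanging there has its base 18 above the worktop.
- mug: Bystander: yellow and cream mug, 92 high, handle to its -y side; origin at the centre of its underside.
- mill: Bystander: dark wooden pepper mill, 58 wide, 150 high; origin at the centre of its underside.
- shaker: Bystander: glass salt shaker with a grey top, 44 wide, 90 high; origin at the centre of its underside.
- pumpkin: Bystander: small pale pumpkin, 62 wide, 59 high; origin at the centre of its underside.
- timer: Bystander: kitchen timer with a domed top, 63 wide, 54 high; origin at the centre of its underside.
- lemon: Bystander: lemon, 71x53x51; origin at the centre of its underside.
Mind the look-alikes: they are no part of the job. What is shaped like the caddy but blue or pink is not meant.

How it is judged:
By the outcome, as a careful person would: the job done as asked, in the order asked, and still so for the second after the job is handed in, with the robot touching nothing.
It also fails if it takes over 48 s, if anything falls off the work surface, if the arm or the gripper's body presses on something with over 40 N, if the wrist force passes 120 N, or if a joint passes its speed limit or range.

## Robot

A 6-joint arm with a two-finger parallel gripper is mounted at the origin on a cart in front of the work surface, level with it; the furniture and walls round the work are solid. World frame = base frame: x ahead of the robot, y to its left, z up, the work surface at z = 0. Lengths are in m, angles in rad, forces in N, time in s.
With the tool pointing down it reaches from about 0.425 to 0.95 m from the base axis. Payload 3.5 kg.
Tool frame: the origin (TCP) lies at the centre of the arm's flange, where the gripper is bolted on; the fingertips stand 173 mm ahead of it and the grasp point (between the pads) lies 155 mm ahead of it (ctrl.tcp_to_grasp is the distance from the TCP to the grasp point, in m); z points along the fingers, x is the direction in which the jaws open and shut, and the axes are right-handed (so a half turn about z gives the same grasp; the last joint's range is limited). The gripper opens to 85 mm and grips with 20 to 120 N. Pads are 22 mm wide; open, the fingers measure 114 mm over their backs; the gripper's body (76 mm by 85 mm) begins 54 mm behind the grasp point. The pads swing forward as they close: fully open they stand 13 mm farther back than shut.
Start: joints at [-1.388, 0.286, 1.577, -0, 1.279, -0.15], TCP at [0.221, -0.638, 0.405] pointing down, gripper open.
Joint ranges: [-2.77, 2.77], [-0.9, 2.22], [0.21, 2.48], [-1.53, 4.67], [0.24, 2.81], [-2.84, 2.84]. Speed limits (rad/s): [2.79, 2.79, 3.14, 3.14, 3.14, 3.14].

## Interface

Orientations are given as a unit quaternion [x, y, z, w].
In Python, from plant import readout, imaging, ctrl, spotter gives the robot as it stands.
- The arm moves only by the tool apply_moves, never from a script. Its argument "steps" is a list of rows, each an object of numbers: "tx", "ty", "tz": the shift along the tool's x, y, z in mm; "wx", "wy", "wz": the turn, a rotation vector about the tool's x, y, z in rad. In form: [{"tx": .., "ty": .., "tz": .., "wx": .., "wy": .., "wz": ..}, ...]. A call has 1 to 12 rows; each row is the pose to reach, as a shift and turn from the pose commanded when the call began, along the tool's axes at that moment; what a row does not reach only later rows make up. A row lasts 1/10 s, in which the tool goes at most 50 mm and 8.59 degrees, less where a joint would pass 70% of its speed; a pose out of reach is approached as far as the arm can. A call with a gripper value outside its range is refused whole. "hand" is the opening, from 0 (shut) to 1 (fully open), set as the call begins (left out, the last holds). The fingers move at their own pace and stop on an object; "force" is the grip in N (left out, the last holds). Time passes only in rows, so rows that repeat a pose let the fingers close. It gives the time, the measured TCP pose, the force and the opening at its end, in the units of the state.
- readout.get_state(): the state, without advancing time (a new reading comes with each control period).
- imaging.read_camera(name): name is "scene" or "top" or "wrist"; returns a dict with "img" (400x640x3 uint8, red, green, blue), "vfov" (degrees; the focal length in pixels is half the picture's height over the tangent of half this angle, whatever the lens; pixels are square), "cx", "cy" (the principal point, pixels), "R" (3x3) and "t" (3): a world point X has camera coordinates R X + t; the wrist camera has in their place "tool_from_camera" (4x4, takes a point from camera to tool coordinates, whose origin is the TCP and whose axes are the tool frame's). Camera axes: x right, y down, z forward; pixel columns grow to the right and rows downward; lengths in m; the calibration is good to about 2 mm. A picture is of the moment at which its call begins: read the wrist's pose just before it. There is no depth.
- ctrl.sign_off(): hands the job in, once; it reports no verdict.
Trained networks look in the newest picture that a camera, given by its name, has taken for a name from the list of things; names that differ only in an ending like _2 or _b are one class to them, and where a whole thing is asked for, a point or a joint stands for the part that bears it (a point fixed in the world has none). Each returns a list of dicts, best first, with "confidence" (0 to 1); they miss things now and then, are a little off and sometimes report something else, mostly with a low value. They report only what shows in the picture. A call takes as long as a camera call. They do not tell look-alikes from the thing itself.
- spotter.trace(camera, label): "region" (400x640 bool, what is visible of it) and "uv" ([column, row] in pixels, amid what is visible of it).
The state is a dict: "time": time; "qpos": joint angles; "dq": joint speeds; "joint_efforts": joint torques, N m; "eef_pos": TCP position; "tcp_rot": TCP orientation; "contact_force": force on the tool from outside, world axes, zero at the start; "wrist_torque": the same for the moment, N m; "opening": opening from 0.0 (shut) to 1.0 (fully open).
Only numpy, scipy, OpenCV 4.12 (cv2) and the standard library are available. Lean on these libraries where they do the work, as an engineer would, in place of code of your own. Each camera call takes 0.05 s, during which the arm holds its last target.

## Working session

There is one attempt and no reset: what is moved stays moved. The work goes in short steps, Python scripts to look and compute and a tool call to move; the robot and the scene stay as the last step left them, time stands still between calls to the robot, and variables do not carry over. Pictures are saved under pics/ and viewed, and the job is handed in when it is done.

Besides the shell and the picture viewer there is one more tool, called after "Call:" in YAML: its name, and indented under it one key for each argument. apply_moves: Moves the arm, as the interface text tells. Its arguments: {"type":"object","properties":{"steps":{"type":"array","items":{"type":"object","properties":{"tx":{"type":"number"},"ty":{"type":"number"},"tz":{"type":"number"},"wx":{"type":"number"},"wy":{"type":"number"},"wz":{"type":"number"}}}},"hand":{"type":"number"},"force":{"type":"number"}},"required":["steps"]}

```bash
ls; mkdir -p pics
cat > h.py <<'E'
import numpy as np, cv2
from plant import readout, imaging, ctrl, spotter
from scipy.spatial.transform import Rotation as Rn
def save(n,im,s=1,crop=None):
    if crop: 
        a,b,c,d=crop; im=im[b:d,a:c]
    im=cv2.resize(im,None,fx=s,fy=s,interpolation=cv2.INTER_CUBIC)
    cv2.imwrite('pics/'+n,im[:,:,::-1])
E
python3 - <<'E'
from h import *
import pickle
d={}
for c in ['scene','top']:
    r=imaging.read_camera(c); d[c]=r; save(c+'0.png',r['img'])
    for l in ['caddy','stand','grip_tab','gate']:
        for q in spotter.trace(c,l): print(c,l,round(q['confidence'],2),np.round(q['uv']),q['region'].sum())
pickle.dump(d,open('d0.pkl','wb'))
print({k:(np.round(v,3).tolist()) for k,v in readout.get_state().items()})
E
```

```text
pics
scene caddy 0.77 [384. 202.] 379
scene caddy 0.62 [350. 199.] 456
scene caddy 0.41 [391. 179.] 122
scene stand 0.85 [295. 190.] 810
scene grip_tab 0.87 [385. 203.] 345
scene grip_tab 0.55 [353. 196.] 416
scene grip_tab 0.53 [391. 179.] 83
top caddy 0.98 [456. 213.] 659
top caddy 0.95 [408. 235.] 572
top caddy 0.76 [383. 202.] 540
top stand 0.63 [316. 152.] 1301
top grip_tab 0.84 [409. 236.] 571
top grip_tab 0.66 [454. 212.] 647
top grip_tab 0.58 [380. 201.] 551
{'time': 0.5, 'qpos': [-1.388, 0.286, 1.577, 0.0, 1.279, -0.15], 'dq': [-0.0, -0.0, -0.001, -0.0, 0.001, 0.002], 'joint_efforts': [0.0, -40.546, -29.256, -0.0, 0.001, 0.0], 'eef_pos': [0.221, -0.638, 0.405], 'tcp_rot': [0.814, -0.58, -0.0, -0.0], 'contact_force': [-0.077, 0.16, 0.546], 'wrist_torque': [0.011, 0.036, 0.008], 'opening': 1.0}
```

View pics/scene0.png

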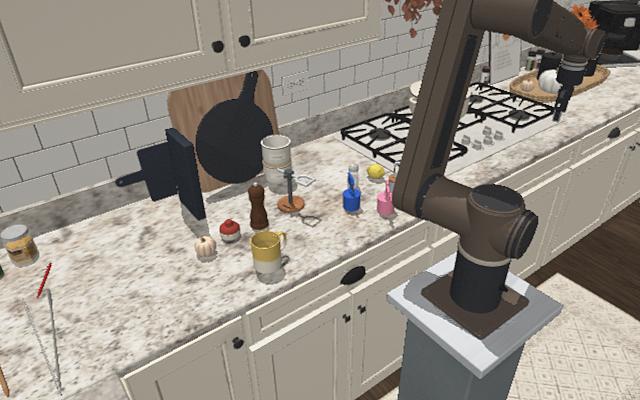

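View pics/top0.png

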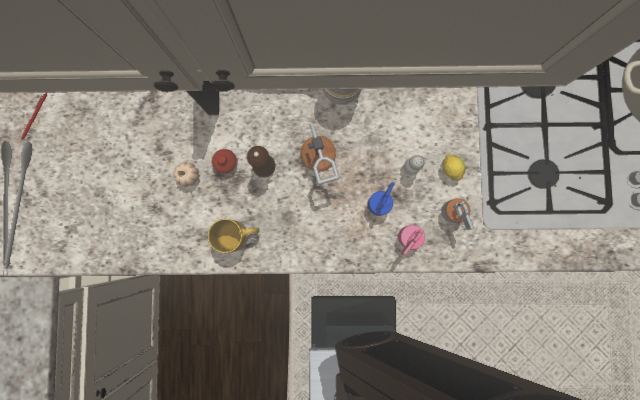

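Run:
```python
from h import *
import pickle
d=pickle.load(open('d0.pkl','rb'))
save('s1.png',d['scene']['img'],5,(270,140,420,240))
save('t1.png',d['top']['img'],4,(290,120,490,265))
for c in d: print(c,d[c]['vfov'],d[c]['cx'],d[c]['cy'],-d[c]['R'].T@d[c]['t'])
```

```text
scene 45.02662547252793 317.98290400336714 196.2459019014456 [-0.4763088   0.8262781   0.89643685]
top 47.977719062165086 318.7294302826548 194.28847005243287 [0.419145   0.1224719  1.11962716]
```

View pics/t1.png

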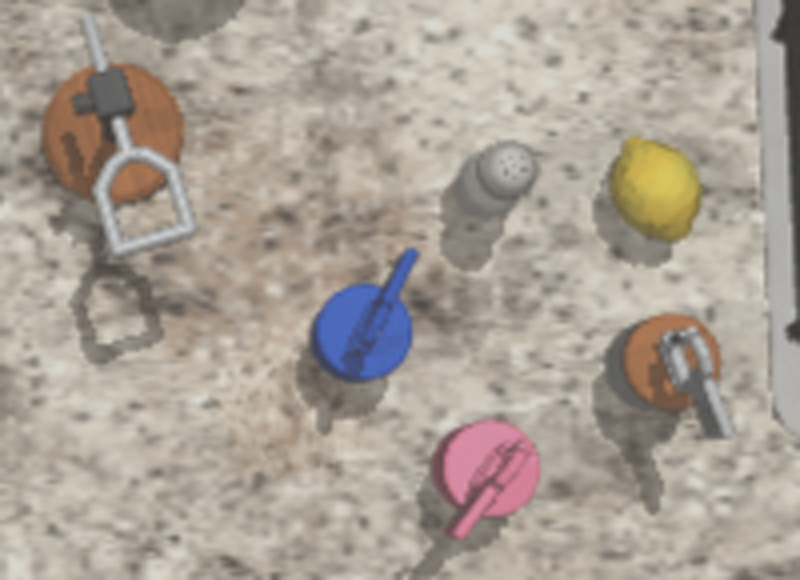

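View pics/s1.png

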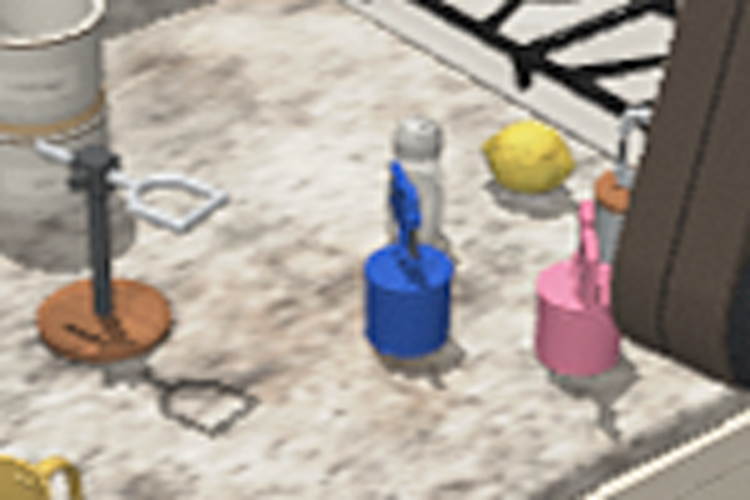

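```bash
cat >> h.py <<'E'
def ray(c,uv):
    f=200/np.tan(np.radians(c['vfov'])/2)
    d=np.array([(uv[0]-c['cx'])/f,(uv[1]-c['cy'])/f,1])
    return -c['R'].T@c['t'], c['R'].T@d
def atz(c,uv,z):
    o,d=ray(c,uv); return o+d*(z-o[2])/d[2]
def proj(c,X):
    f=200/np.tan(np.radians(c['vfov'])/2)
    p=c['R']@np.asarray(X)+c['t']; return np.array([c['cx']+f*p[0]/p[2],c['cy']+f*p[1]/p[2]])
def wristcam():
    s=readout.get_state(); r=imaging.read_camera('wrist')
    T=np.eye(4);T[:3,:3]=Rn.from_quat(s['tcp_rot']).as_matrix();T[:3,3]=s['eef_pos']
    C=np.linalg.inv(T@np.array(r['tool_from_camera'])); r['R']=C[:3,:3]; r['t']=C[:3,3]; return r,s
E
python3 - <<'E'
from h import *
import pickle
d=pickle.load(open('d0.pkl','rb'))
t=d['top'];s=d['scene']
q=lambda x,y:(290+x/4-.4,120+y/4-.4)
p=lambda x,y:(270+x/5-.4,140+y/5-.4)
lid=atz(t,q(671,362),.054);tab=atz(t,q(713,412),.104); print('lid',lid,'tabend',tab, 'top of hook',atz(t,q(682,345),.113))
foot=atz(t,q(112,132),.011);print('foot',foot,atz(s,p(105,318),.011))
a=atz(t,q(115,253),.118);b=atz(t,q(192,230),.118);print('bar',a,b,(a+b)/2)
print('barscene',atz(s,p(180,230),.118),atz(s,p(225,199),.118))
print('clamp',atz(t,q(112,92),.13),'apex',atz(t,q(130,150),.118))
for u in [(blu:=(363,333)),(490,468)]: print(atz(t,q(*u),.054))
print('shaker',atz(t,q(506,168),.09),'lemon',atz(t,q(655,190),.03))
E
```

```text
lid [ 0.48119642 -0.19470955  0.054     ] tabend [ 0.44992066 -0.20227253  0.104     ] top of hook [ 0.48721741 -0.1836482   0.113     ]
foot [0.63103028 0.13525392 0.011     ] [0.62417797 0.1389217  0.011     ]
bar [0.54173219 0.13294794 0.118     ] [0.55428909 0.08958729 0.118     ] [0.54801064 0.11126762 0.118     ]
barscene [0.54165946 0.13379402 0.118     ] [0.55378871 0.09129347 0.118     ]
clamp [0.63096425 0.13368052 0.13      ] apex [0.60017139 0.12395524 0.118     ]
[ 0.50020733 -0.01315777  0.054     ]
[ 0.41975769 -0.08605892  0.054     ]
shaker [ 0.59228964 -0.09325803  0.09      ] lemon [ 0.58779941 -0.19618119  0.03      ]
```

Run:
```python
from h import *
r,s=wristcam(); print(np.round(r['tool_from_camera'],3).tolist(),r['vfov'],r['cx'],r['cy'])
print(Rn.from_quat(s['tcp_rot']).as_matrix().round(3))
R=Rn.from_quat(s['tcp_rot']).as_matrix()
print(R.T@(np.array([.47,-.2,.40])-s['eef_pos']))
print(ctrl.tcp_to_grasp)
```

```text
[[1.0, -0.001, -0.001, 0.001], [0.001, 0.956, 0.295, -0.075], [0.0, -0.295, 0.956, 0.03], [0.0, 0.0, 0.0, 1.0]] 59.76426864557549 317.8408986908092 198.53342263736573
[[ 0.327 -0.945  0.   ]
 [-0.945 -0.327  0.   ]
 [-0.    -0.    -1.   ]]
[-0.33239897 -0.37882853  0.00473305]
0.1547
```

Call:
apply_moves:
  steps:
    - {"tx": -30,"ty": -33}
    - {"tx": -63,"ty": -69}
    - {"tx": -96,"ty": -105}
    - {"tx": -129,"ty": -142}
    - {"tx": -162,"ty": -178}
    - {"tx": -195,"ty": -215}
    - {"tx": -228,"ty": -251}
    - {"tx": -261,"ty": -287}
    - {"tx": -294,"ty": -324}
    - {"tx": -327,"ty": -360}
    - {"tx": -330,"ty": -365}
    - {"tx": -330,"ty": -365}

```text
$.steps[0]: bad value
```

Run:
```python
from h import *
import pickle
r,s=wristcam(); sc=imaging.read_camera('scene'); pickle.dump((r,s,sc),open('d1.pkl','wb'))
save('w1.png',r['img']); save('s2.png',sc['img'],5,(340,120,480,240))
print(s['time'],s['eef_pos'])
for q in spotter.trace('wrist','caddy'): print(q['confidence'],q['uv'],q['region'].sum())
```

```text
0.55 [ 0.22056098 -0.63794268  0.40474202]
```

View pics/w1.png

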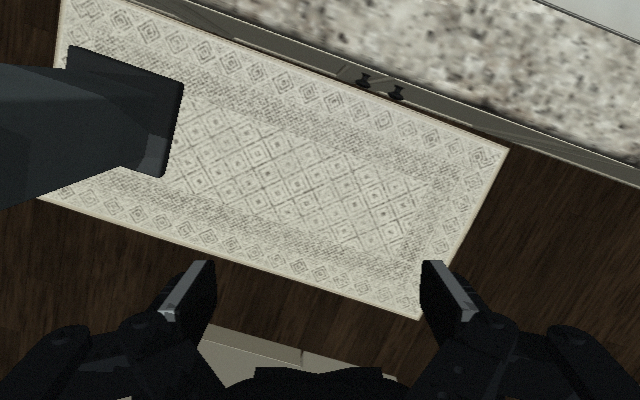

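View pics/s2.png

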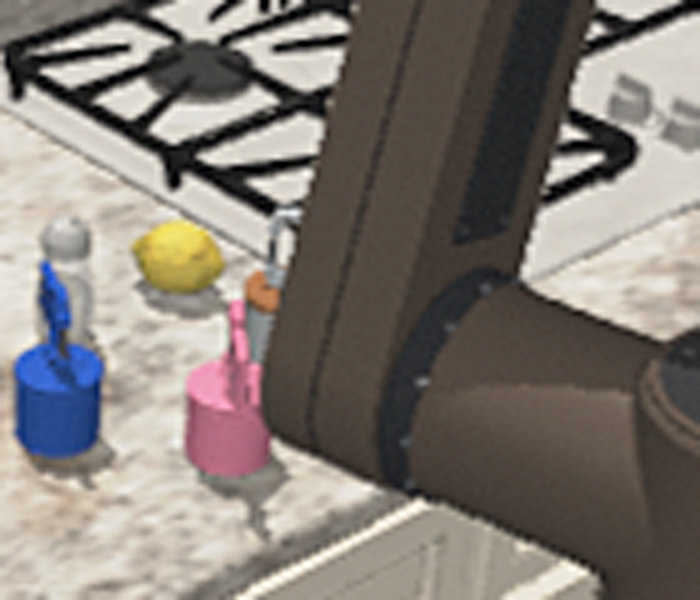

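The call was refused; I suspect every field is required.

Call:
apply_moves:
  steps:
    - {"tx": -30,"ty": -33,"tz": 0,"wx": 0,"wy": 0,"wz": 0}
    - {"tx": -63,"ty": -69,"tz": 0,"wx": 0,"wy": 0,"wz": 0}
    - {"tx": -96,"ty": -105,"tz": 0,"wx": 0,"wy": 0,"wz": 0}
    - {"tx": -129,"ty": -142,"tz": 0,"wx": 0,"wy": 0,"wz": 0}
    - {"tx": -162,"ty": -178,"tz": 0,"wx": 0,"wy": 0,"wz": 0}
    - {"tx": -195,"ty": -215,"tz": 0,"wx": 0,"wy": 0,"wz": 0}
    - {"tx": -228,"ty": -251,"tz": 0,"wx": 0,"wy": 0,"wz": 0}
    - {"tx": -261,"ty": -287,"tz": 0,"wx": 0,"wy": 0,"wz": 0}
    - {"tx": -294,"ty": -324,"tz": 0,"wx": 0,"wy": 0,"wz": 0}
    - {"tx": -327,"ty": -360,"tz": 0,"wx": 0,"wy": 0,"wz": 0}
    - {"tx": -330,"ty": -365,"tz": 0,"wx": 0,"wy": 0,"wz": 0}
    - {"tx": -330,"ty": -365,"tz": 0,"wx": 0,"wy": 0,"wz": 0}

```text
time: 1.9
eef_pos: [0.4582, -0.2057, 0.4049]
tcp_rot: [0.815, -0.579, 0.0, 0.0]
contact_force: [-0.5, -0.6, -0.6]
opening: 1.001
```

Run:
```python
from h import *
import pickle
r,s=wristcam(); sc=imaging.read_camera('scene'); pickle.dump((r,s,sc),open('d1.pkl','wb'))
save('w2.png',r['img']); save('s3.png',sc['img'],5,(340,120,480,240))
print(s['time'],s['eef_pos'])
for q in spotter.trace('wrist','caddy'): print(q['confidence'],q['uv'],q['region'].sum())
```

```text
1.9 [ 0.45820869 -0.20567429  0.40494905]
0.97 [131.5, 54.6] 6188
0.94 [186.4, 170.5] 4176
```

View pics/w2.png

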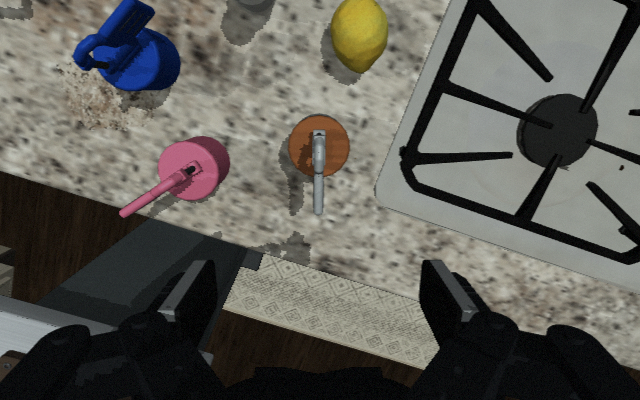

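View pics/s3.png

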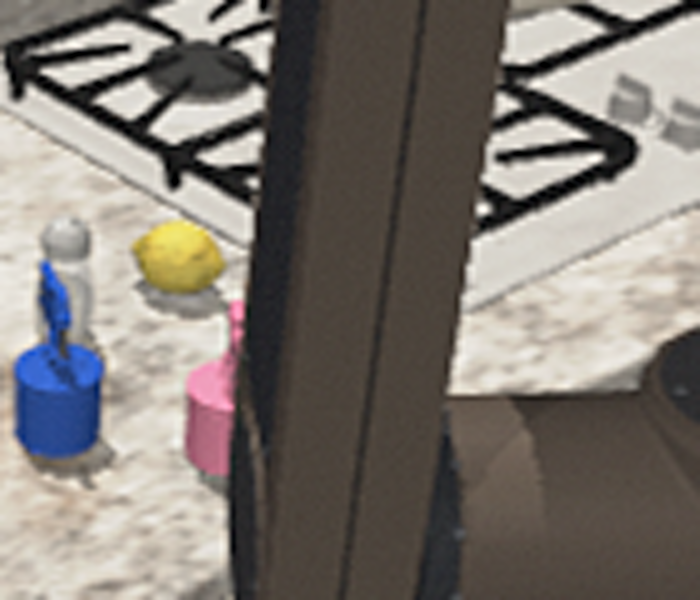

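Run:
```python
from h import *
import pickle
r,s,_=pickle.load(open('d1.pkl','rb'))
save('w3.png',r['img'],6,(270,105,370,205+15))
t=r
R=Rn.from_quat(s['tcp_rot']).as_matrix()
for n,uv,z in [('lid',(319,146.5),.054),('tabend',(318.5,213),.104),('tabendlow',(318.5,213),.068),('hooktop',(318.5,132),.105)]:
    P=atz(r,uv,z); print(n,P.round(4),(R.T@(P-s['eef_pos'])).round(4))
```

```text
lid [ 0.4833 -0.1992  0.054 ] [ 0.002  -0.0258  0.351 ]
tabend [ 0.4385 -0.2143  0.104 ] [0.0014 0.0215 0.301 ]
tabendlow [ 0.4265 -0.2186  0.068 ] [0.0015 0.0342 0.337 ]
hooktop [ 0.5009 -0.1925  0.105 ] [ 0.0014 -0.0447  0.2999]
```

View pics/w3.png

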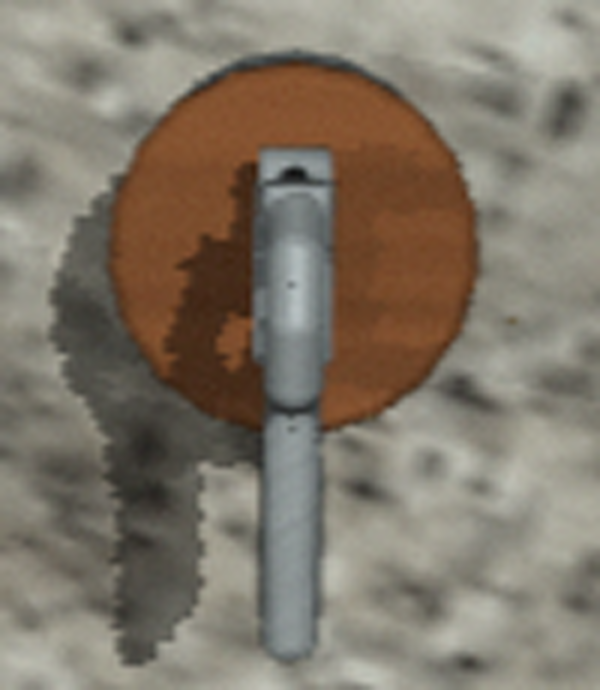

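Call:
apply_moves:
  steps:
    - {"tx": 1,"ty": 3,"tz": 40,"wx": 0,"wy": 0,"wz": 0}
    - {"tx": 1.5,"ty": 7,"tz": 80,"wx": 0,"wy": 0,"wz": 0}
    - {"tx": 1.5,"ty": 7,"tz": 115,"wx": 0,"wy": 0,"wz": 0}
    - {"tx": 1.5,"ty": 7,"tz": 140,"wx": 0,"wy": 0,"wz": 0}
    - {"tx": 1.5,"ty": 7,"tz": 155,"wx": 0,"wy": 0,"wz": 0}
    - {"tx": 1.5,"ty": 7,"tz": 163,"wx": 0,"wy": 0,"wz": 0}
    - {"tx": 1.5,"ty": 7,"tz": 164,"wx": 0,"wy": 0,"wz": 0}
    - {"tx": 1.5,"ty": 7,"tz": 164,"wx": 0,"wy": 0,"wz": 0}

```text
time: 2.85
eef_pos: [0.4516, -0.2114, 0.2414]
tcp_rot: [0.814, -0.581, 0.001, 0.0]
contact_force: [0.5, 0.3, -0.4]
opening: 0.998
```

Run:
```python
from h import *
r,s=wristcam(); save('w4.png',r['img'])
print(s['time'],s['eef_pos'],s['contact_force'])
```

```text
2.85 [ 0.4516484  -0.21142503  0.24138794] [ 0.5211162   0.31859144 -0.39480649]
```

View pics/w4.png

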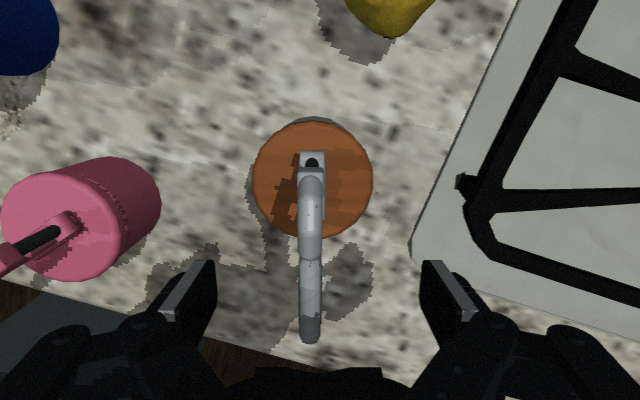

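Call:
apply_moves:
  steps:
    - {"tx": -2,"ty": 0,"tz": 0,"wx": 0,"wy": 0,"wz": 0}
    - {"tx": -2.5,"ty": 0,"tz": 0,"wx": 0,"wy": 0,"wz": 0}

```text
time: 3.1
eef_pos: [0.451, -0.2082, 0.2416]
tcp_rot: [0.815, -0.58, 0.001, 0.0]
contact_force: [0.5, -1.0, -0.5]
opening: 1.006
```

Call:
apply_moves:
  steps:
    - {"tx": 0,"ty": 0,"tz": 0,"wx": 0,"wy": 0,"wz": 0}
    - {"tx": 0,"ty": 0,"tz": 0,"wx": 0,"wy": 0,"wz": 0}
    - {"tx": 0,"ty": 0,"tz": 0,"wx": 0,"wy": 0,"wz": 0}
    - {"tx": 0,"ty": 0,"tz": 0,"wx": 0,"wy": 0,"wz": 0}
    - {"tx": 0,"ty": 0,"tz": 0,"wx": 0,"wy": 0,"wz": 0}
    - {"tx": 0,"ty": 0,"tz": 0,"wx": 0,"wy": 0,"wz": 0}
  hand: 0
  force: 60

```text
time: 3.7
eef_pos: [0.4508, -0.2082, 0.2407]
tcp_rot: [0.814, -0.58, 0.0, 0.0]
contact_force: [0.7, -0.3, 0.3]
opening: 0.081
```

Run:
```python
from h import *
r,s=wristcam(); save('w5.png',r['img'])
print(s['time'],s['eef_pos'],s['contact_force'],s['opening'],s['qpos'])
```

```text
3.7 [ 0.45081025 -0.20819758  0.24072861] [ 0.74248716 -0.26163723  0.33406319] 0.08145553341812549 [-6.37266093e-01  9.99529455e-02  2.12443949e+00 -2.37209901e-05
  9.16983039e-01  6.00769433e-01]
```

View pics/w5.png

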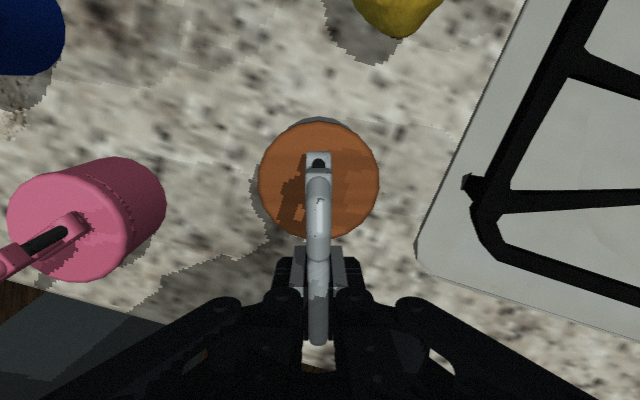

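Run:
```python
from h import *
r,s=wristcam(); R=Rn.from_quat(s['tcp_rot']).as_matrix()
for uv,z in [((318.5,177.5),.054),((318,342),.104),((318,342),.1)]: print((R.T@(atz(r,uv,z)-s['eef_pos'])).round(4))
print(np.degrees(np.arctan2(R[1,0],R[0,0])))
```

```text
[ 0.0013 -0.0365  0.1867]
[0.001  0.0135 0.1367]
[0.001  0.0168 0.1407]
-70.93417649994487
```

Call:
apply_moves:
  steps:
    - {"tx": 0,"ty": 0,"tz": -3,"wx": 0,"wy": 0,"wz": 0}
    - {"tx": 0,"ty": 0,"tz": -10,"wx": 0,"wy": 0,"wz": 0}
    - {"tx": 0,"ty": 0,"tz": -30,"wx": 0,"wy": 0,"wz": 0}
    - {"tx": 0,"ty": 0,"tz": -60,"wx": 0,"wy": 0,"wz": 0}
    - {"tx": 0,"ty": 0,"tz": -95,"wx": 0,"wy": 0,"wz": 0}
    - {"tx": 0,"ty": 0,"tz": -125,"wx": 0,"wy": 0,"wz": 0}
    - {"tx": 0,"ty": 0,"tz": -145,"wx": 0,"wy": 0,"wz": 0}
    - {"tx": 0,"ty": 0,"tz": -155,"wx": 0,"wy": 0,"wz": 0}
    - {"tx": 0,"ty": 0,"tz": -160,"wx": 0,"wy": 0,"wz": 0}
    - {"tx": 0,"ty": 0,"tz": -160,"wx": 0,"wy": 0,"wz": 0}
  hand: 0
  force: 80

```text
time: 4.8
eef_pos: [0.4506, -0.208, 0.4005]
tcp_rot: [0.814, -0.58, -0.0, 0.0]
contact_force: [0.5, 0.1, -2.1]
opening: 0.076
```

Run:
```python
from h import *
r,s=wristcam(); save('w6.png',r['img'])
print(s['time'],s['eef_pos'],s['contact_force'],s['wrist_torque'],s['opening'])
```

```text
4.8 [ 0.45062776 -0.20803648  0.40046571] [ 0.46020379  0.07290379 -2.1055428 ] [-0.01146156  0.09701504  0.00399468] 0.07643362638031306
```

View pics/w6.png

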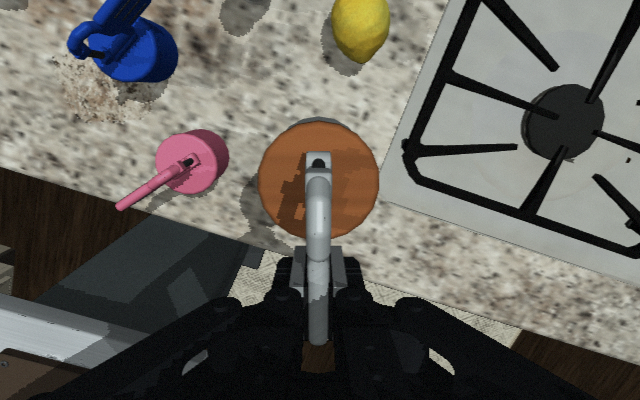

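Call:
apply_moves:
  steps:
    - {"tx": -20,"ty": -7,"tz": 0,"wx": 0,"wy": 0,"wz": 0.01}
    - {"tx": -55,"ty": -18,"tz": 0,"wx": 0,"wy": 0,"wz": 0.02}
    - {"tx": -95,"ty": -31,"tz": 0,"wx": 0,"wy": 0,"wz": 0.03}
    - {"tx": -135,"ty": -45,"tz": 0,"wx": 0,"wy": 0,"wz": 0.04}
    - {"tx": -175,"ty": -58,"tz": 0,"wx": 0,"wy": 0,"wz": 0.05}
    - {"tx": -215,"ty": -71,"tz": 0,"wx": 0,"wy": 0,"wz": 0.05}
    - {"tx": -245,"ty": -81,"tz": 0,"wx": 0,"wy": 0,"wz": 0.05}
    - {"tx": -265,"ty": -87,"tz": 0,"wx": 0,"wy": 0,"wz": 0.05}
    - {"tx": -275,"ty": -90,"tz": 0,"wx": 0,"wy": 0,"wz": 0.05}
    - {"tx": -275,"ty": -90,"tz": 0,"wx": 0,"wy": 0,"wz": 0.05}
    - {"tx": -275,"ty": -90,"tz": 0,"wx": 0,"wy": 0,"wz": 0.05}

```text
time: 5.95
eef_pos: [0.446, 0.0807, 0.4]
tcp_rot: [0.8, -0.6, -0.0, 0.001]
contact_force: [-0.2, -0.1, -2.1]
opening: 0.086
```

Run:
```python
from h import *
import pickle
r,s=wristcam(); save('w7.png',r['img'])
t=imaging.read_camera('top');sc=imaging.read_camera('scene')
pickle.dump((r,s,t,sc),open('d2.pkl','wb'))
save('s4.png',sc['img'],4,(230,110,430,250));save('t4.png',t['img'],4,(260,110,450,260))
print(s['time'],s['eef_pos'],s['contact_force'],s['wrist_torque'],s['opening'])
```

```text
5.95 [0.44601515 0.08067839 0.40000938] [-0.24691771 -0.12020479 -2.09479312] [-0.02051043  0.05318341  0.01317939] 0.08589584621408973
```

View pics/w7.png

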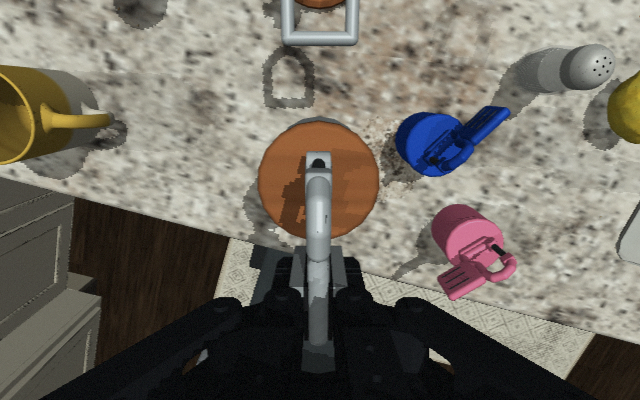

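View pics/s4.png

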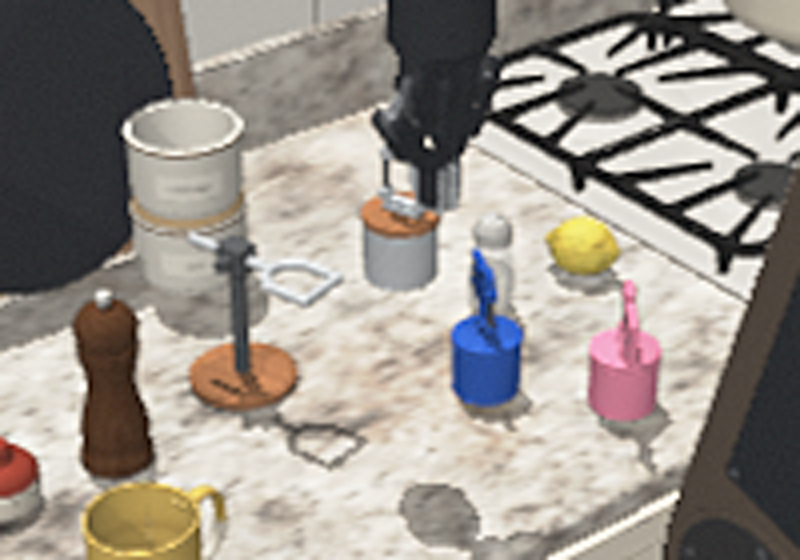

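Run:
```python
from h import *
import pickle
r,s,t,sc=pickle.load(open('d2.pkl','rb'))
save('w7c.png',r['img'],6,(265,0,375,80))
R=Rn.from_quat(s['tcp_rot']).as_matrix()
print(np.degrees(np.arctan2(R[1,0],R[0,0]))+90)
for uv in [(287,41),(320.5,40.5),(354,40)]: 
    P=atz(r,uv,.118); print(P.round(4),(R.T@(P-s['eef_pos'])).round(4))
```

```text
16.194168914330476
[0.5425 0.1289 0.118 ] [-0.0195 -0.1065  0.2818]
[0.549  0.1076 0.118 ] [ 0.0028 -0.1068  0.2819]
[0.5554 0.0864 0.118 ] [ 0.025  -0.1071  0.2819]
```

View pics/w7c.png

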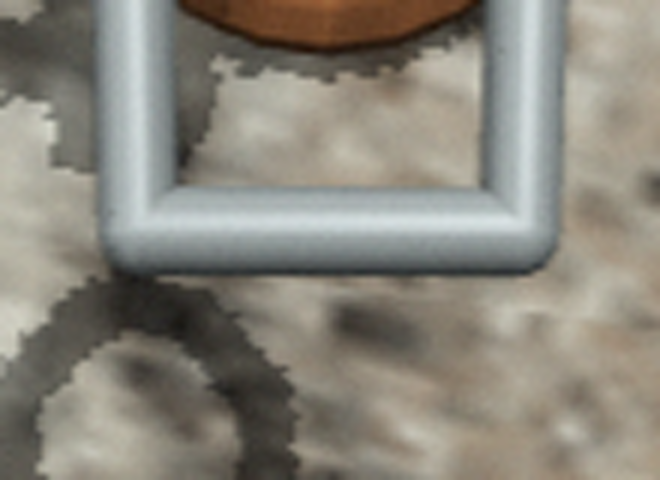

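Call:
apply_moves:
  steps:
    - {"tx": 0,"ty": 0,"tz": 15,"wx": 0,"wy": 0,"wz": 0}
    - {"tx": 0.5,"ty": 0,"tz": 40,"wx": 0,"wy": 0,"wz": 0}
    - {"tx": 1,"ty": 0,"tz": 70,"wx": 0,"wy": 0,"wz": 0}
    - {"tx": 1,"ty": 0,"tz": 95,"wx": 0,"wy": 0,"wz": 0}
    - {"tx": 1,"ty": 0,"tz": 115,"wx": 0,"wy": 0,"wz": 0}
    - {"tx": 1,"ty": 0,"tz": 123,"wx": 0,"wy": 0,"wz": 0}
    - {"tx": 1,"ty": 0,"tz": 126,"wx": 0,"wy": 0,"wz": 0}
    - {"tx": 1,"ty": 0,"tz": 126,"wx": 0,"wy": 0,"wz": 0}
    - {"tx": 1,"ty": 0,"tz": 126,"wx": 0,"wy": 0,"wz": 0}

```text
time: 7.0
eef_pos: [0.4469, 0.08, 0.2761]
tcp_rot: [0.8, -0.6, 0.001, -0.001]
contact_force: [-0.2, 0.1, -2.2]
opening: 0.082
```

Run:
```python
from h import *
import pickle
r,s=wristcam(); save('w8.png',r['img'])
sc=imaging.read_camera('scene')
pickle.dump((r,s,sc),open('d3.pkl','wb'))
save('s5.png',sc['img'],7,(270,140,370,220))
for i in range(3): s=readout.get_state();print(s['time'],s['eef_pos'],s['contact_force'],s['wrist_torque'],s['opening']); imaging.read_camera('wrist')
R=Rn.from_quat(s['tcp_rot']).as_matrix();print(R)
```

```text
7.1 [0.44678249 0.08014678 0.27598464] [ 0.44742118  0.87365061 -1.95526635] [-0.01760981  0.06269944  0.02513186] 0.0796363187774155
7.15 [0.44668294 0.08019785 0.27581361] [ 1.00336704 -0.06476951 -2.23895598] [-0.08190619  0.07622618  0.04248172] 0.08633220372252402
7.2 [0.44655075 0.08023469 0.2755936 ] [-0.72358661 -0.03561986 -1.86432886] [-0.02910318  0.09117604 -0.06757319] 0.0841695936689108
[[ 2.79143326e-01 -9.60247915e-01  1.71643512e-03]
 [-9.60249304e-01 -2.79143818e-01 -4.92140513e-05]
 [ 5.26389942e-04 -1.63446785e-03 -9.99998526e-01]]
```

View pics/w8.png

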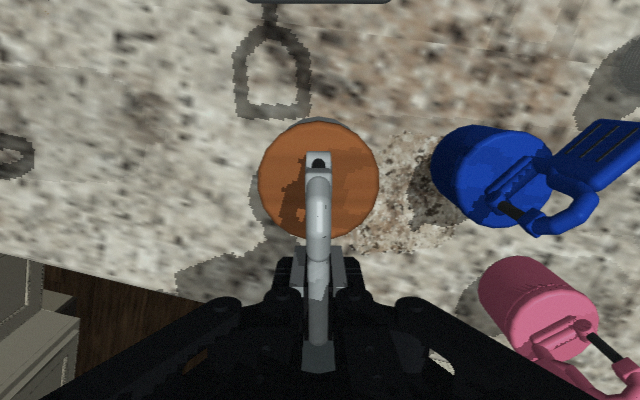

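View pics/s5.png

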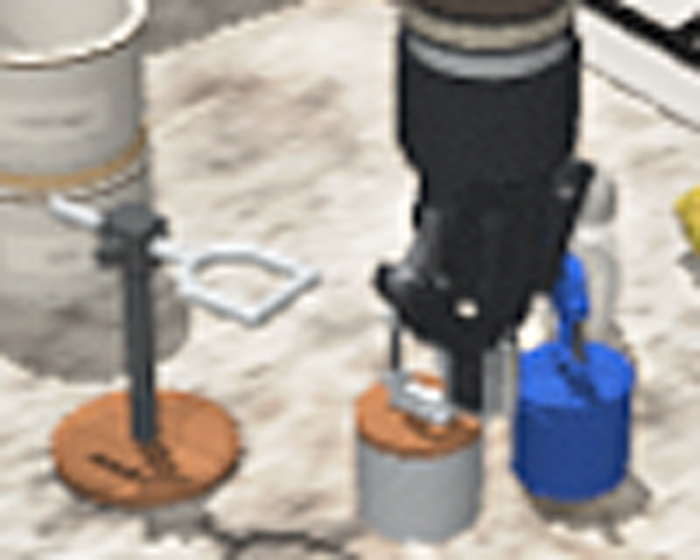

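Call:
apply_moves:
  steps:
    - {"tx": 0,"ty": -5,"tz": 0,"wx": 0,"wy": 0,"wz": 0}
    - {"tx": 0,"ty": -12,"tz": 0,"wx": 0,"wy": 0,"wz": 0}
    - {"tx": 0,"ty": -20,"tz": 0,"wx": 0,"wy": 0,"wz": 0}
    - {"tx": 0,"ty": -28,"tz": 0,"wx": 0,"wy": 0,"wz": 0}
    - {"tx": 0,"ty": -33,"tz": 0,"wx": 0,"wy": 0,"wz": 0}
    - {"tx": 0,"ty": -35,"tz": 0,"wx": 0,"wy": 0,"wz": 0}
    - {"tx": 0,"ty": -35,"tz": 0,"wx": 0,"wy": 0,"wz": 0}
    - {"tx": 0,"ty": -35,"tz": 0,"wx": 0,"wy": 0,"wz": 0}
    - {"tx": 0,"ty": -35,"tz": 0,"wx": 0,"wy": 0,"wz": 0}

```text
time: 8.15
eef_pos: [0.4796, 0.0899, 0.2746]
tcp_rot: [0.8, -0.6, -0.0, 0.0]
contact_force: [-0.1, 0.7, -2.3]
opening: 0.082
```

```bash
cat > look.py <<'E'
from h import *
import sys
n=sys.argv[1]
sc=imaging.read_camera('scene'); save('s%s.png'%n,sc['img'],8,(275,145,365,215))
t=imaging.read_camera('top'); save('t%s.png'%n,t['img'],6,(280,130,380,220))
F=[]
for i in range(4):
    s=readout.get_state(); F.append(s['contact_force']); imaging.read_camera('wrist')
F=np.mean(F,0); R=Rn.from_quat(s['tcp_rot']).as_matrix()
B=np.array([.549,.110,.118])
c=R.T@(B-s['eef_pos']); 
print('t',round(s['time'],2),'pos',np.round(s['eef_pos'],4),'F tool',(R.T@F).round(2),'Tq',np.round(s['wrist_torque'],3),'bar caddy x,y,z est',round(-(c[1]+.036)*1e3,1),round((c[0]-.001)*1e3,1),round((.2407-c[2])*1e3,1),'tilt',(R[:,2]).round(4), 'yaw',np.degrees(np.arctan2(R[1,0],R[0,0]))+90)
E
python3 look.py 6
```

```text
t 8.4 pos [0.4798 0.0899 0.2748] F tool [0.26 0.09 1.9 ] Tq [-0.004  0.061  0.03 ] bar caddy x,y,z est 36.1 -1.0 83.9 tilt [ 0.  0. -1.] yaw 16.198056880404337
```

View pics/s6.png

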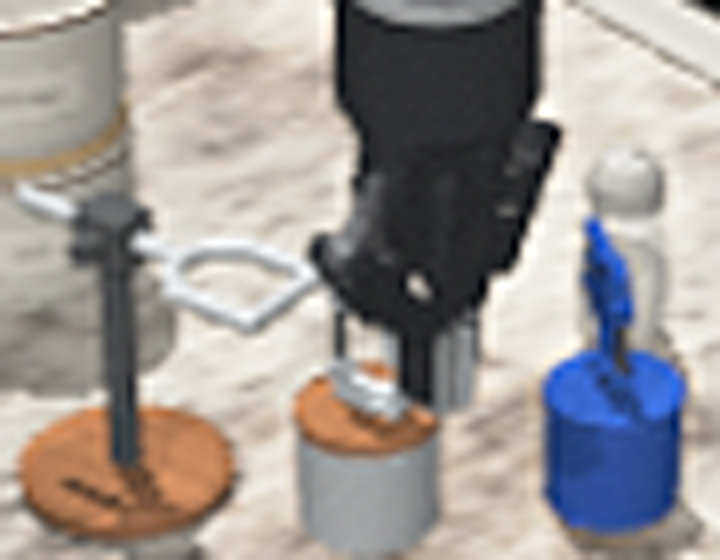

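View pics/t6.png

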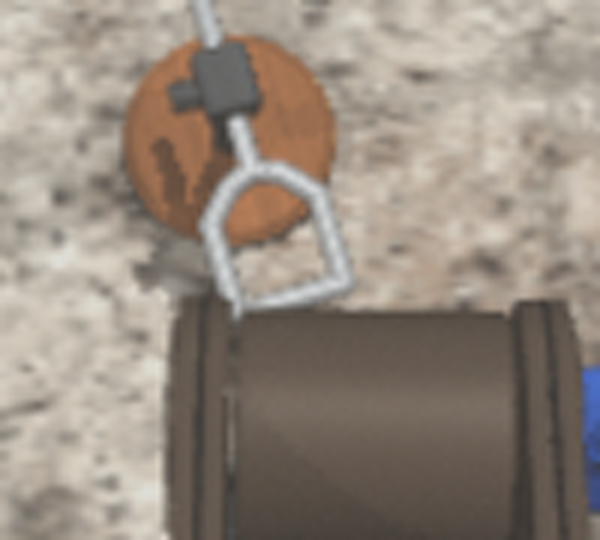

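Call:
apply_moves:
  steps:
    - {"tx": 0,"ty": -2,"tz": 0,"wx": 0,"wy": 0,"wz": 0}
    - {"tx": 0,"ty": -4,"tz": 0,"wx": 0,"wy": 0,"wz": 0}
    - {"tx": 0,"ty": -6,"tz": 0,"wx": 0,"wy": 0,"wz": 0}
    - {"tx": 0,"ty": -8,"tz": 0,"wx": 0,"wy": 0,"wz": 0}
    - {"tx": 0,"ty": -10,"tz": 0,"wx": 0,"wy": 0,"wz": 0}
    - {"tx": 0,"ty": -11,"tz": 0,"wx": 0,"wy": 0,"wz": 0}

```text
time: 9.05
eef_pos: [0.4907, 0.0931, 0.2747]
tcp_rot: [0.8, -0.6, 0.0, -0.0]
contact_force: [0.8, -0.4, -2.1]
opening: 0.081
```

```bash
python3 look.py 7
```

```text
t 9.3 pos [0.4904 0.093  0.2747] F tool [-0.26  0.2   2.06] Tq [-0.005  0.045 -0.032] bar caddy x,y,z est 25.0 -0.9 84.0 tilt [-2.e-04  0.e+00 -1.e+00] yaw 16.20010079120955
```

View pics/s7.png

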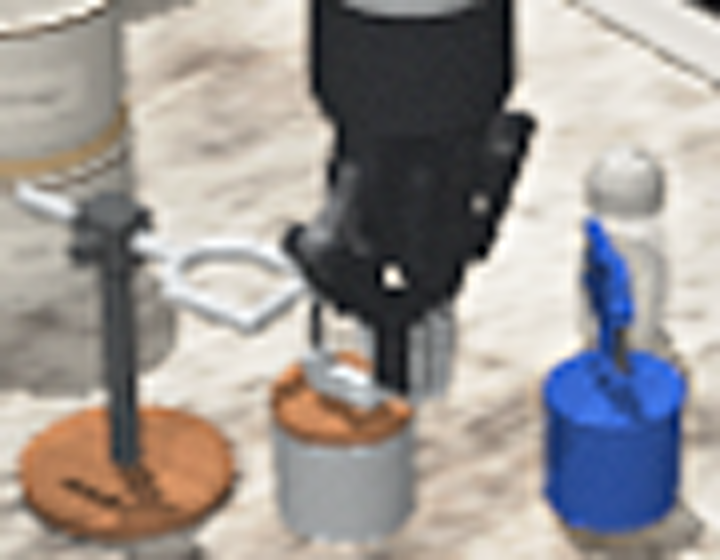

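Call:
apply_moves:
  steps:
    - {"tx": 0,"ty": -1,"tz": 0,"wx": 0,"wy": 0,"wz": 0}
    - {"tx": 0,"ty": -2,"tz": 0,"wx": 0,"wy": 0,"wz": 0}
    - {"tx": 0,"ty": -3,"tz": 0,"wx": 0,"wy": 0,"wz": 0}
    - {"tx": 0,"ty": -4,"tz": 0,"wx": 0,"wy": 0,"wz": 0}
    - {"tx": 0,"ty": -5,"tz": 0,"wx": 0,"wy": 0,"wz": 0}
    - {"tx": 0,"ty": -6,"tz": 0,"wx": 0,"wy": 0,"wz": 0}
    - {"tx": 0,"ty": -7,"tz": 0,"wx": 0,"wy": 0,"wz": 0}

```text
time: 10.05
eef_pos: [0.4972, 0.095, 0.2747]
tcp_rot: [0.8, -0.6, -0.0, 0.0]
contact_force: [-0.1, 0.3, -0.9]
opening: 0.081
```

```bash
python3 look.py 8
```

```text
t 10.3 pos [0.4971 0.095  0.2747] F tool [0.01 0.25 2.06] Tq [-0.005  0.078  0.014] bar caddy x,y,z est 18.0 -1.0 84.0 tilt [-1.e-04 -0.e+00 -1.e+00] yaw 16.20087057622881
```

Call:
apply_moves:
  steps:
    - {"tx": 0,"ty": -1,"tz": 0,"wx": 0,"wy": 0,"wz": 0}
    - {"tx": 0,"ty": -2,"tz": 0,"wx": 0,"wy": 0,"wz": 0}
    - {"tx": 0,"ty": -3,"tz": 0,"wx": 0,"wy": 0,"wz": 0}
    - {"tx": 0,"ty": -4,"tz": 0,"wx": 0,"wy": 0,"wz": 0}

```text
time: 10.75
eef_pos: [0.5008, 0.0961, 0.2745]
tcp_rot: [0.8, -0.6, -0.001, 0.001]
contact_force: [-2.9, -0.2, -1.0]
opening: 0.087
```

```bash
python3 look.py 9
```

```text
t 11.0 pos [0.5008 0.0961 0.2745] F tool [0.02 1.47 0.86] Tq [-0.19   0.339 -0.027] bar caddy x,y,z est 14.3 -0.9 84.2 tilt [-8.e-04 -1.e-04 -1.e+00] yaw 16.20601440533848
```

View pics/s9.png

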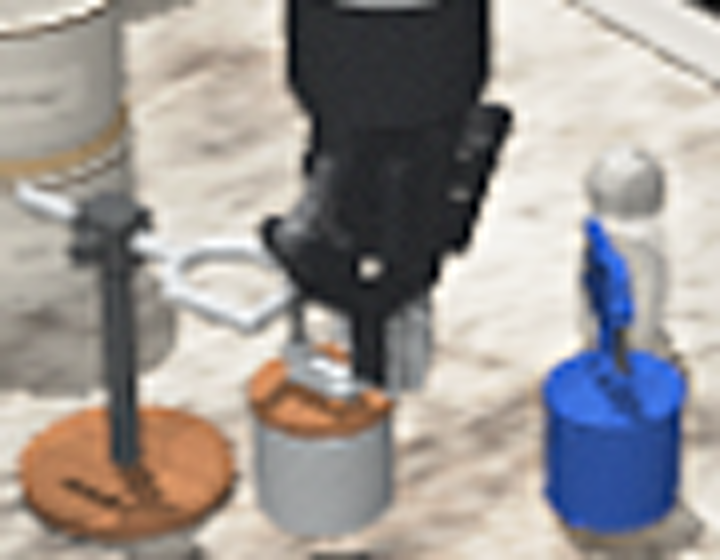

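Call:
apply_moves:
  steps:
    - {"tx": 0,"ty": -1,"tz": 0,"wx": 0,"wy": 0,"wz": 0}
    - {"tx": 0,"ty": -2,"tz": 0,"wx": 0,"wy": 0,"wz": 0}
    - {"tx": 0,"ty": -3,"tz": 0,"wx": 0,"wy": 0,"wz": 0}
    - {"tx": 0,"ty": -4,"tz": 0,"wx": 0,"wy": 0,"wz": 0}

```text
time: 11.45
eef_pos: [0.5049, 0.0972, 0.2747]
tcp_rot: [0.8, -0.6, -0.0, 0.0]
contact_force: [-2.3, -1.9, -0.8]
opening: 0.083
```

```bash
python3 look.py 10
```

```text
t 11.7 pos [0.5048 0.0972 0.2747] F tool [0.22 2.61 1.3 ] Tq [-0.144  0.462  0.017] bar caddy x,y,z est 10.0 -0.9 84.0 tilt [-2.e-04 -0.e+00 -1.e+00] yaw 16.20601996997425
```

Call:
apply_moves:
  steps:
    - {"tx": 0,"ty": -1,"tz": 0,"wx": 0,"wy": 0,"wz": 0}
    - {"tx": 0,"ty": -2,"tz": 0,"wx": 0,"wy": 0,"wz": 0}
    - {"tx": 0,"ty": -3,"tz": 0,"wx": 0,"wy": 0,"wz": 0}
    - {"tx": 0,"ty": -4,"tz": 0,"wx": 0,"wy": 0,"wz": 0}
    - {"tx": 0,"ty": -5,"tz": 0,"wx": 0,"wy": 0,"wz": 0}

```text
time: 12.25
eef_pos: [0.5096, 0.0987, 0.2745]
tcp_rot: [0.8, -0.6, -0.0, 0.0]
contact_force: [-4.1, -0.7, -2.5]
opening: 0.078
```

```bash
python3 look.py 11
```

```text
t 12.5 pos [0.5096 0.0986 0.2745] F tool [-0.4   3.4   2.59] Tq [-0.21   0.641 -0.031] bar caddy x,y,z est 5.1 -0.9 84.2 tilt [-4.e-04  0.e+00 -1.e+00] yaw 16.20264732566139
```

View pics/s11.png

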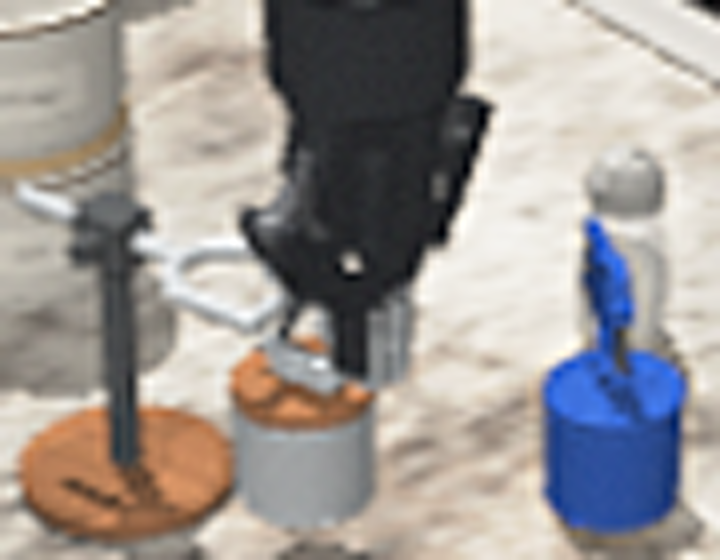

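Call:
apply_moves:
  steps:
    - {"tx": 0,"ty": -1,"tz": 0,"wx": 0,"wy": 0,"wz": 0}
    - {"tx": 0,"ty": -2,"tz": 0,"wx": 0,"wy": 0,"wz": 0}
    - {"tx": 0,"ty": -3,"tz": 0,"wx": 0,"wy": 0,"wz": 0}
    - {"tx": 0,"ty": -4,"tz": 0,"wx": 0,"wy": 0,"wz": 0}
    - {"tx": 0,"ty": -5,"tz": 0,"wx": 0,"wy": 0,"wz": 0}

```text
time: 13.05
eef_pos: [0.5145, 0.1, 0.2746]
tcp_rot: [0.8, -0.6, -0.0, 0.0]
contact_force: [-3.6, -1.3, -2.4]
opening: 0.081
```

```bash
python3 look.py 12
```

```text
t 13.3 pos [0.5144 0.1    0.2745] F tool [-0.42  3.34  3.6 ] Tq [-0.144  0.628 -0.048] bar caddy x,y,z est 0.0 -0.9 84.2 tilt [-1.e-04  1.e-04 -1.e+00] yaw 16.202008352270298
```

Still the gate's soft force; continue in small steps.

Call:
apply_moves:
  steps:
    - {"tx": 0,"ty": -0.7,"tz": 0,"wx": 0,"wy": 0,"wz": 0}
    - {"tx": 0,"ty": -1.4,"tz": 0,"wx": 0,"wy": 0,"wz": 0}
    - {"tx": 0,"ty": -2,"tz": 0,"wx": 0,"wy": 0,"wz": 0}

```text
time: 13.65
eef_pos: [0.5164, 0.1006, 0.2748]
tcp_rot: [0.8, -0.6, -0.0, 0.0]
contact_force: [-4.9, -0.9, -2.3]
opening: 0.085
```

```bash
python3 look.py 13
```

```text
t 13.9 pos [0.5164 0.1006 0.2747] F tool [0.31 3.1  3.63] Tq [-0.196  0.578 -0.001] bar caddy x,y,z est -2.1 -0.9 84.0 tilt [ 3.e-04  1.e-04 -1.e+00] yaw 16.20124935844224
```

Call:
apply_moves:
  steps:
    - {"tx": 0,"ty": -0.5,"tz": 0,"wx": 0,"wy": 0,"wz": 0}
    - {"tx": 0,"ty": -1,"tz": 0,"wx": 0,"wy": 0,"wz": 0}
    - {"tx": 0,"ty": -1.5,"tz": 0,"wx": 0,"wy": 0,"wz": 0}

```text
time: 14.25
eef_pos: [0.5178, 0.101, 0.2748]
tcp_rot: [0.8, -0.6, -0.0, 0.0]
contact_force: [-2.8, -0.5, -3.2]
opening: 0.083
```

```bash
python3 look.py 14
```

```text
t 14.5 pos [0.5178 0.101  0.2747] F tool [0.02 3.44 3.41] Tq [-0.15   0.626  0.004] bar caddy x,y,z est -3.6 -0.9 84.0 tilt [ 2.e-04  0.e+00 -1.e+00] yaw 16.206397760510455
```

View pics/s14.png

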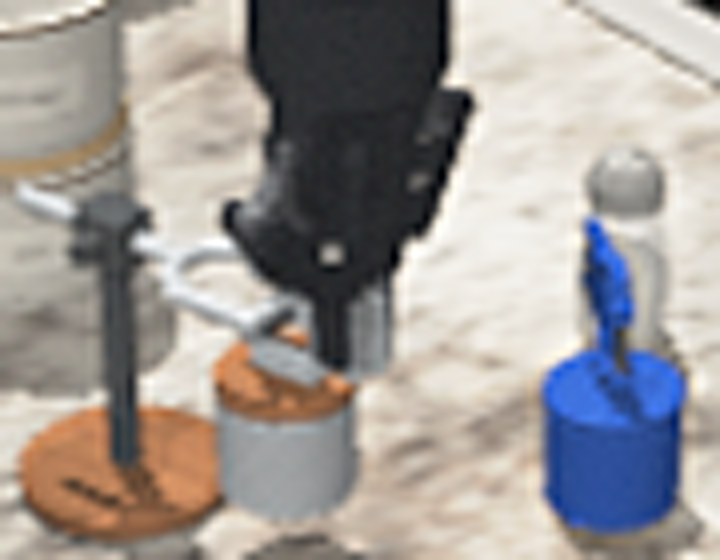

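Call:
apply_moves:
  steps:
    - {"tx": 0,"ty": -0.5,"tz": 0,"wx": 0,"wy": 0,"wz": 0}
    - {"tx": 0,"ty": -1,"tz": 0,"wx": 0,"wy": 0,"wz": 0}
    - {"tx": 0,"ty": -1.3,"tz": 0,"wx": 0,"wy": 0,"wz": 0}

```text
time: 14.85
eef_pos: [0.5191, 0.1014, 0.2747]
tcp_rot: [0.8, -0.6, -0.0, 0.0]
contact_force: [-4.2, -0.7, -2.7]
opening: 0.085
```

```bash
python3 look.py 15
```

```text
t 15.1 pos [0.5191 0.1014 0.2747] F tool [0.04 3.35 3.78] Tq [-0.167  0.559 -0.01 ] bar caddy x,y,z est -5.0 -1.0 84.0 tilt [ 3.e-04  1.e-04 -1.e+00] yaw 16.199468790510252
```

Call:
apply_moves:
  steps:
    - {"tx": 0,"ty": -0.5,"tz": 0,"wx": 0,"wy": 0,"wz": 0}
    - {"tx": 0,"ty": -1,"tz": 0,"wx": 0,"wy": 0,"wz": 0}

```text
time: 15.35
eef_pos: [0.52, 0.1016, 0.2747]
tcp_rot: [0.8, -0.6, -0.0, 0.0]
contact_force: [-3.7, -1.5, -3.7]
opening: 0.083
```

```bash
python3 look.py 16
```

```text
t 15.6 pos [0.5201 0.1016 0.2747] F tool [-0.39  3.15  3.53] Tq [-0.12   0.594  0.003] bar caddy x,y,z est -5.9 -1.0 84.0 tilt [ 3.e-04  1.e-04 -1.e+00] yaw 16.200096505323714
```

Call:
apply_moves:
  steps:
    - {"tx": 0,"ty": -0.5,"tz": 0,"wx": 0,"wy": 0,"wz": 0}
    - {"tx": 0,"ty": -1,"tz": 0,"wx": 0,"wy": 0,"wz": 0}

```text
time: 15.85
eef_pos: [0.5208, 0.1019, 0.2747]
tcp_rot: [0.8, -0.6, -0.0, 0.001]
contact_force: [-6.5, -1.0, -2.4]
opening: 0.082
```

```bash
python3 look.py 17
```

```text
t 16.1 pos [0.5208 0.1018 0.2746] F tool [0.12 5.05 3.09] Tq [-0.245  0.821  0.046] bar caddy x,y,z est -6.4 -0.9 84.1 tilt [-1.4e-03 -3.0e-04 -1.0e+00] yaw 16.209696573385443
```

View pics/s17.png

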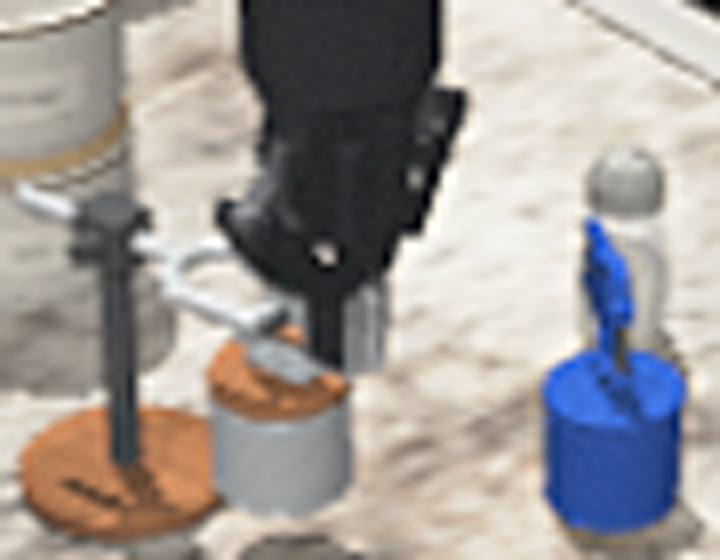

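View pics/t17.png

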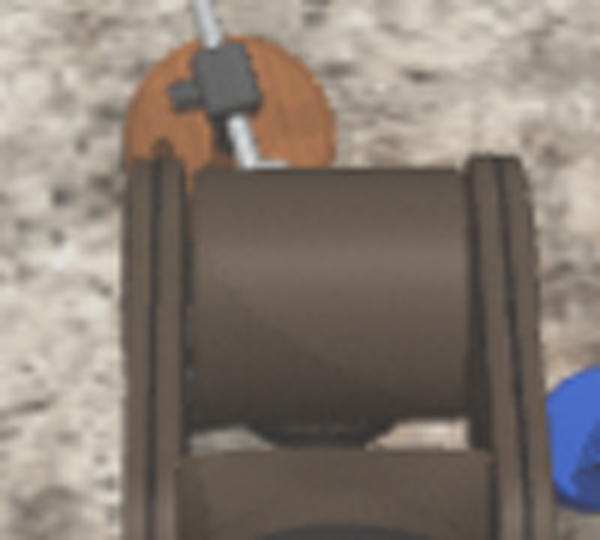

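Call:
apply_moves:
  steps:
    - {"tx": 0,"ty": 0.3,"tz": 1,"wx": 0,"wy": 0,"wz": 0}
    - {"tx": 0,"ty": 0.3,"tz": 2,"wx": 0,"wy": 0,"wz": 0}
    - {"tx": 0,"ty": 0.3,"tz": 3,"wx": 0,"wy": 0,"wz": 0}
    - {"tx": 0,"ty": 0.3,"tz": 4,"wx": 0,"wy": 0,"wz": 0}
    - {"tx": 0,"ty": 0.3,"tz": 5,"wx": 0,"wy": 0,"wz": 0}
    - {"tx": 0,"ty": 0.3,"tz": 6,"wx": 0,"wy": 0,"wz": 0}

```text
time: 16.75
eef_pos: [0.5207, 0.1018, 0.269]
tcp_rot: [0.8, -0.6, -0.0, 0.0]
contact_force: [-4.5, -1.0, -1.2]
opening: 0.083
```

```bash
python3 look.py 18
```

```text
t 17.0 pos [0.5207 0.1018 0.2685] F tool [0.27 3.43 4.14] Tq [-0.259  0.633  0.046] bar caddy x,y,z est -6.5 -1.0 90.2 tilt [-1.e-04 -0.e+00 -1.e+00] yaw 16.19793644850222
```

Call:
apply_moves:
  steps:
    - {"tx": 0,"ty": 0,"tz": 1,"wx": 0,"wy": 0,"wz": 0}
    - {"tx": 0,"ty": 0,"tz": 2,"wx": 0,"wy": 0,"wz": 0}
    - {"tx": 0,"ty": 0,"tz": 3,"wx": 0,"wy": 0,"wz": 0}
    - {"tx": 0,"ty": 0,"tz": 4,"wx": 0,"wy": 0,"wz": 0}
    - {"tx": 0,"ty": 0,"tz": 4.5,"wx": 0,"wy": 0,"wz": 0}

```text
time: 17.55
eef_pos: [0.5209, 0.1018, 0.2652]
tcp_rot: [0.8, -0.6, -0.0, 0.0]
contact_force: [-7.6, -2.2, 3.7]
opening: 0.082
```

```bash
python3 look.py 19
```

```text
t 17.8 pos [0.5209 0.1018 0.2653] F tool [-0.38  7.49 -1.62] Tq [-0.225  0.975  0.012] bar caddy x,y,z est -6.7 -1.0 93.4 tilt [-1.e-04 -1.e-04 -1.e+00] yaw 16.213639459611002
```

View pics/s19.png

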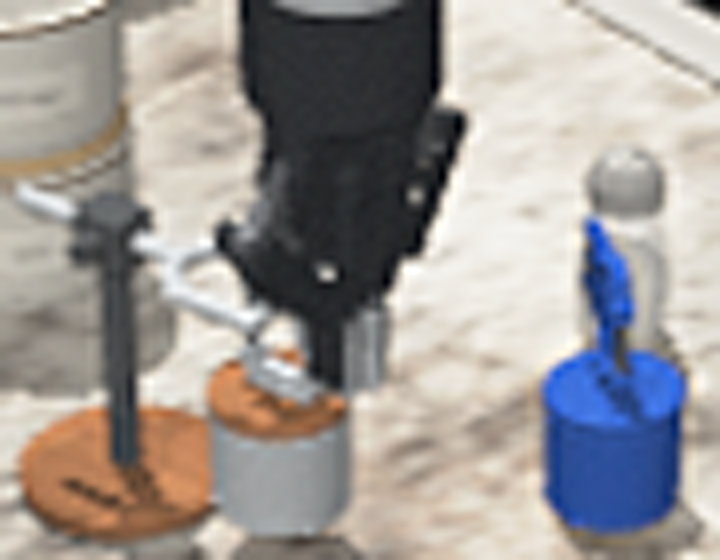

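Call:
apply_moves:
  steps:
    - {"tx": 0,"ty": 0.8,"tz": -0.3,"wx": 0,"wy": 0,"wz": 0}
    - {"tx": 0,"ty": 1.5,"tz": -0.3,"wx": 0,"wy": 0,"wz": 0}
    - {"tx": 0,"ty": 1.8,"tz": 0,"wx": 0,"wy": 0,"wz": 0}
    - {"tx": 0,"ty": 2,"tz": 0.6,"wx": 0,"wy": 0,"wz": 0}
    - {"tx": 0,"ty": 2.2,"tz": 1.2,"wx": 0,"wy": 0,"wz": 0}

```text
time: 18.35
eef_pos: [0.5191, 0.1012, 0.2635]
tcp_rot: [0.8, -0.6, 0.001, -0.001]
contact_force: [0.8, -0.1, -1.6]
opening: 0.085
```

```bash
python3 look.py 20
```

```text
t 18.6 pos [0.5187 0.1012 0.263 ] F tool [-0.23  0.34  2.24] Tq [-0.003  0.014  0.017] bar caddy x,y,z est -4.5 -1.0 95.7 tilt [ 3.e-04  0.e+00 -1.e+00] yaw 16.199854750975803
```

Call:
apply_moves:
  steps:
    - {"tx": 0,"ty": 0.2,"tz": 0.7,"wx": 0,"wy": 0,"wz": 0}
    - {"tx": 0,"ty": 0.4,"tz": 1.4,"wx": 0,"wy": 0,"wz": 0}
    - {"tx": 0,"ty": 0.5,"tz": 2.1,"wx": 0,"wy": 0,"wz": 0}
    - {"tx": 0,"ty": 0.5,"tz": 2.8,"wx": 0,"wy": 0,"wz": 0}

```text
time: 19.05
eef_pos: [0.5181, 0.1011, 0.2601]
tcp_rot: [0.8, -0.6, -0.0, 0.0]
contact_force: [-0.0, -0.1, -2.4]
opening: 0.083
```

```bash
python3 look.py 21
```

```text
t 19.3 pos [0.5181 0.1011 0.2603] F tool [-0.26  0.11  1.67] Tq [0.014 0.053 0.008] bar caddy x,y,z est -3.9 -1.0 98.4 tilt [ 1.e-04  0.e+00 -1.e+00] yaw 16.204735952025572
```

View pics/s21.png

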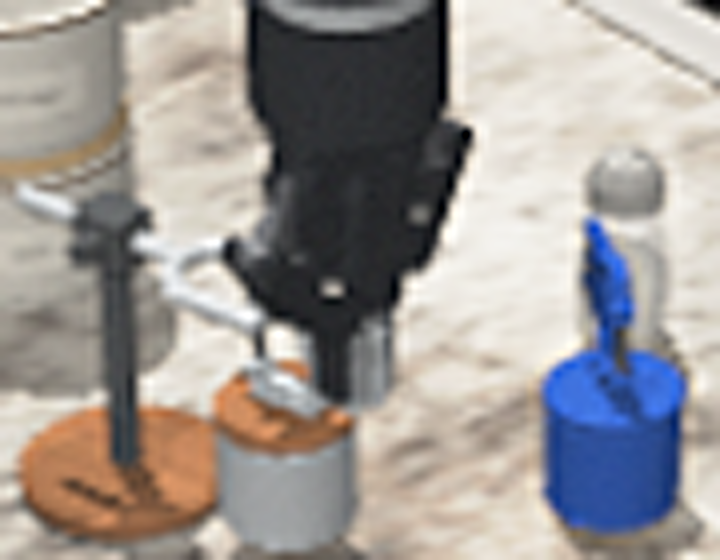

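Gate stands upright (dark bar at crop (262,345)), behind the bar, no contact force. Lower the rest.

Call:
apply_moves:
  steps:
    - {"tx": 0,"ty": 0,"tz": 0.5,"wx": 0,"wy": 0,"wz": 0}
    - {"tx": 0,"ty": 0,"tz": 1,"wx": 0,"wy": 0,"wz": 0}
    - {"tx": 0,"ty": 0,"tz": 1.5,"wx": 0,"wy": 0,"wz": 0}

```text
time: 19.65
eef_pos: [0.5181, 0.1011, 0.2588]
tcp_rot: [0.8, -0.6, 0.0, -0.0]
contact_force: [-0.4, -0.1, -0.5]
opening: 0.085
```

```bash
python3 look.py 22
```

```text
t 19.9 pos [0.5181 0.1011 0.2588] F tool [0.07 0.18 1.56] Tq [-0.005  0.072  0.014] bar caddy x,y,z est -3.9 -1.0 99.9 tilt [ 1.e-04  0.e+00 -1.e+00] yaw 16.202153950446302
```

Call:
apply_moves:
  steps:
    - {"tx": 0,"ty": 0,"tz": 0.4,"wx": 0,"wy": 0,"wz": 0}
    - {"tx": 0,"ty": 0,"tz": 0.8,"wx": 0,"wy": 0,"wz": 0}
    - {"tx": 0,"ty": 0,"tz": 0.8,"wx": 0,"wy": 0,"wz": 0}

```text
time: 20.25
eef_pos: [0.5182, 0.1011, 0.2584]
tcp_rot: [0.8, -0.6, 0.0, -0.0]
contact_force: [-2.6, 0.0, 2.0]
opening: 0.084
```

```bash
python3 look.py 23
```

```text
t 20.5 pos [0.5182 0.1011 0.2583] F tool [-0.37  1.99 -2.72] Tq [0.024 0.251 0.02 ] bar caddy x,y,z est -4.0 -1.0 100.4 tilt [ 5.e-04  0.e+00 -1.e+00] yaw 16.203662327097035
```

Call:
apply_moves:
  steps:
    - {"tx": 0,"ty": 0.4,"tz": -0.2,"wx": 0,"wy": 0,"wz": 0}
    - {"tx": 0,"ty": 0.8,"tz": -0.2,"wx": 0,"wy": 0,"wz": 0}
    - {"tx": 0,"ty": 0.8,"tz": -0.2,"wx": 0,"wy": 0,"wz": 0}

```text
time: 20.85
eef_pos: [0.5177, 0.1009, 0.2584]
tcp_rot: [0.8, -0.6, 0.001, -0.001]
contact_force: [2.1, 1.1, 1.1]
opening: 0.084
```

```bash
python3 look.py 24
```

```text
t 21.1 pos [0.5176 0.1009 0.2584] F tool [-0.53 -2.42 -0.97] Tq [ 0.13  -0.322 -0.004] bar caddy x,y,z est -3.5 -1.1 100.3 tilt [ 1.5e-03  2.0e-04 -1.0e+00] yaw 16.19664792918853
```

View pics/s24.png

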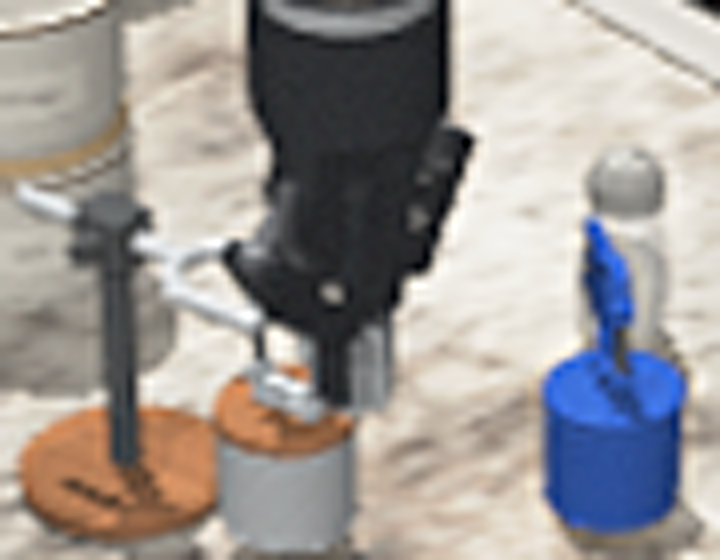

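Call:
apply_moves:
  steps:
    - {"tx": 0,"ty": -0.4,"tz": -0.1,"wx": 0,"wy": 0,"wz": 0}
    - {"tx": 0,"ty": -0.4,"tz": -0.1,"wx": 0,"wy": 0,"wz": 0}
  force: 20
  hand: 0

```text
time: 21.35
eef_pos: [0.5178, 0.1009, 0.2584]
tcp_rot: [0.8, -0.6, 0.0, -0.0]
contact_force: [0.9, -0.4, 2.8]
opening: 0.082
```

```bash
python3 look.py 25
```

```text
t 21.6 pos [0.5178 0.1009 0.2584] F tool [ 0.32 -1.82 -1.76] Tq [ 0.087 -0.336 -0.033] bar caddy x,y,z est -3.6 -1.0 100.3 tilt [ 5.e-04 -0.e+00 -1.e+00] yaw 16.200850437630578
```

Call:
apply_moves:
  steps:
    - {"tx": 0,"ty": 0,"tz": 0,"wx": 0,"wy": 0,"wz": 0}
    - {"tx": 0,"ty": 0,"tz": 0,"wx": 0,"wy": 0,"wz": 0}
    - {"tx": 0,"ty": 0,"tz": 0,"wx": 0,"wy": 0,"wz": 0}
    - {"tx": 0,"ty": 0,"tz": 0,"wx": 0,"wy": 0,"wz": 0}
    - {"tx": 0,"ty": 0,"tz": 0,"wx": 0,"wy": 0,"wz": 0}
  hand: 0.5

```text
time: 22.15
eef_pos: [0.5175, 0.1009, 0.258]
tcp_rot: [0.8, -0.6, -0.0, 0.0]
contact_force: [0.1, 0.3, -0.2]
opening: 0.505
```

```bash
python3 look.py 26; python3 -c "
from h import *
r,s=wristcam(); save('w26.png',r['img']); print(s['opening'])"
```

```text
t 22.4 pos [0.5177 0.101  0.2582] F tool [-0.15  0.31  0.04] Tq [-0.051 -0.01   0.015] bar caddy x,y,z est -3.4 -0.9 100.5 tilt [-1.e-04 -0.e+00 -1.e+00] yaw 16.206128689712344
0.5007451610243907
```

View pics/w26.png

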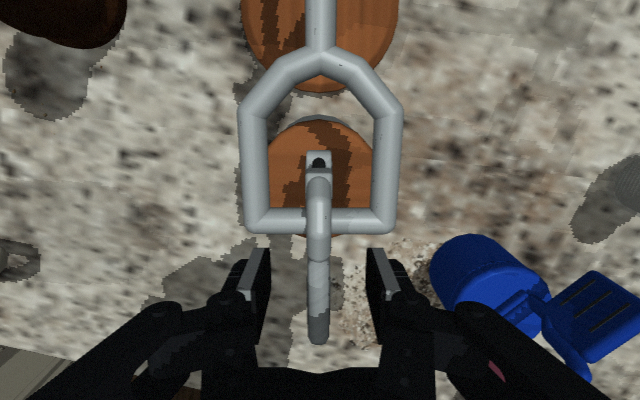

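View pics/s26.png

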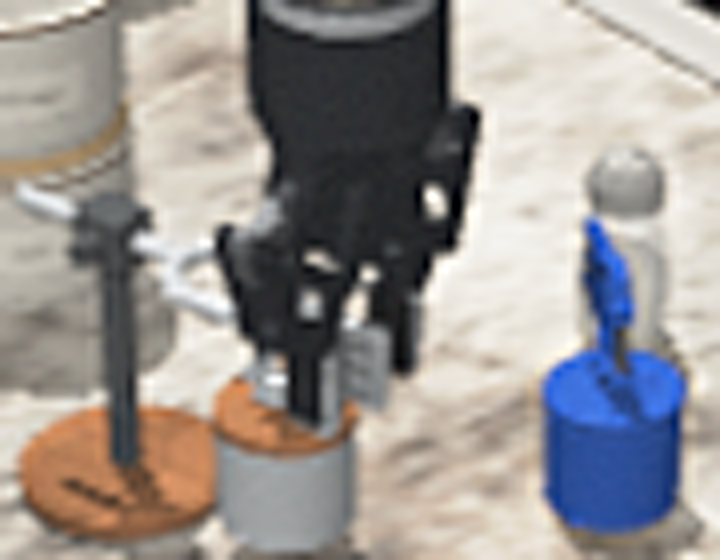

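Call:
apply_moves:
  steps:
    - {"tx": 0,"ty": 0,"tz": -8,"wx": 0,"wy": 0,"wz": 0}
    - {"tx": 0,"ty": 0,"tz": -22,"wx": 0,"wy": 0,"wz": 0}
    - {"tx": 0,"ty": 0,"tz": -45,"wx": 0,"wy": 0,"wz": 0}
    - {"tx": 0,"ty": 0,"tz": -75,"wx": 0,"wy": 0,"wz": 0}
    - {"tx": 0,"ty": 20,"tz": -110,"wx": 0,"wy": 0,"wz": 0}
    - {"tx": 0,"ty": 35,"tz": -140,"wx": 0,"wy": 0,"wz": 0}
    - {"tx": 20,"ty": 35,"tz": -165,"wx": 0,"wy": 0,"wz": 0}
    - {"tx": 60,"ty": 35,"tz": -180,"wx": 0,"wy": 0,"wz": 0}
    - {"tx": 100,"ty": 35,"tz": -190,"wx": 0,"wy": 0,"wz": 0}
    - {"tx": 140,"ty": 35,"tz": -200,"wx": 0,"wy": 0,"wz": 0}
    - {"tx": 160,"ty": 35,"tz": -200,"wx": 0,"wy": 0,"wz": 0}
    - {"tx": 160,"ty": 35,"tz": -200,"wx": 0,"wy": 0,"wz": 0}

```text
time: 23.7
eef_pos: [0.529, -0.0647, 0.4601]
tcp_rot: [0.799, -0.602, 0.001, -0.0]
contact_force: [-0.4, 0.4, -0.4]
opening: 0.499
```

```bash
python3 look.py 27; python3 -c "
from h import *
r,s=wristcam(); save('w27.png',r['img']);
t=imaging.read_camera('top'); save('t27f.png',t['img']);sc=imaging.read_camera('scene'); save('s27f.png',sc['img'],4,(190,110,390,260))"
```

```text
t 23.95 pos [ 0.5284 -0.0613  0.4584] F tool [-0.41 -0.03  0.18] Tq [-0.01   0.039 -0.01 ] bar caddy x,y,z est 31.8 -159.6 -99.7 tilt [-1.e-04  3.e-04 -1.e+00] yaw 16.282666434468
```

View pics/s27.png

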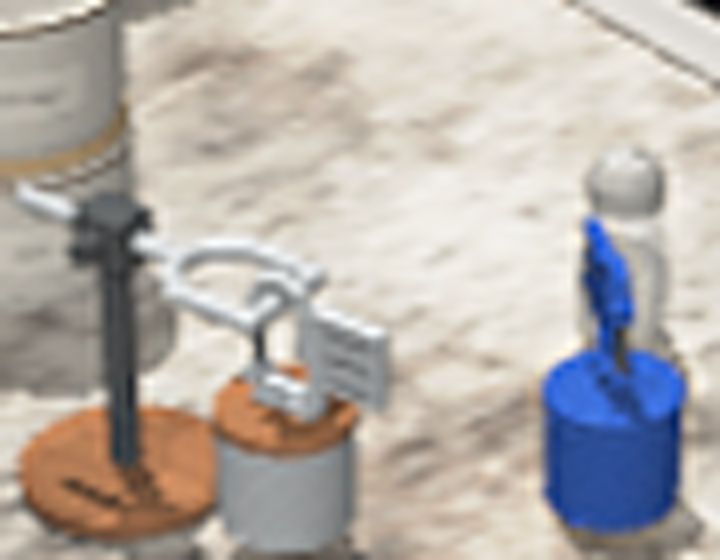

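View pics/w27.png

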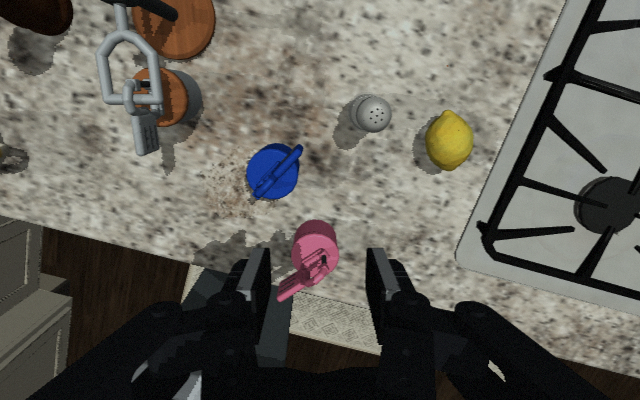

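View pics/t27f.png

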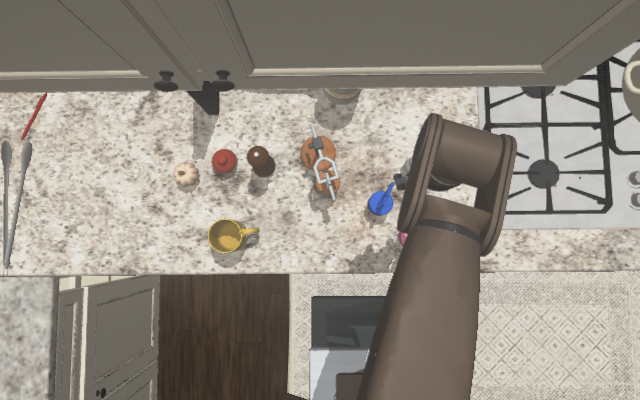

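```bash
python3 -c "
from h import *
for i in range(6): sc=imaging.read_camera('scene')
save('s28.png',sc['img'],8,(275,145,365,215)); a=cv2.imread('pics/s27.png').astype(int)[:,:,::-1]; b=cv2.imread('pics/s28.png').astype(int)[:,:,::-1]
print(abs(a-b).mean(), np.abs(a-b).max())
s=readout.get_state(); print(s['time'],s['dq'],s['contact_force'])
print(ctrl.sign_off())"
```

```text
0.8598404431216932 7
24.45 [-0.00317707  0.0021469   0.00036364  0.00104878 -0.00122707  0.00051308] [-0.45404195 -0.10596666  1.00205287]
the job is handed in; nothing more can be done
None
```

The steel caddy with the wooden lid is hanging by its hook on the stand's eye, and I handed the job in at about 24.5 s. I gripped it by the tab. I then pressed the gate against the near bar until I felt the spine, lowered it about 16 mm until the bar took its weight, and let go.

- **Bar and gate:** The gate pushed back with about 3 N, and the force rose to about 5 N when the bar met the spine. After lowering, the gate force was gone. The scene picture shows the bar inside the hook and the gate standing upright behind it.
- **Eye position:** The bar was about 4 mm nearer the robot than my camera estimate, so I went by feel. It lay roughly 15 mm nearer the post than nominal.
- **Forces:** The largest push I read on the stand was about 8 N, when the bar reached the curve of the bow. I backed off about 2 mm there before lowering further. I read forces only between moves, so a short peak could have been missed.
- **Hanging height:** The base is about 18 mm above the worktop, as expected, and the caddy hangs upright.
- **Final checks:** The caddy did not move in the scene pictures over the last half second, and the arm was clear of everything. The other things showed no sign of having moved, though in the last top view the arm hid part of the right side. The wrist picture showed the lemon, shaker and pink caddy in place.

One of my first move calls was refused over its row format and moved nothing. No check failed.

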